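# Collect a radio's knobs from behind the power meter

## Robot

A 6-joint arm with a two-finger parallel gripper is mounted at the origin on the work surface. World frame = base frame: x ahead of the robot, y to its left, z up, the work surface at z = 0. Lengths are in mm, angles in rad, forces in N, time in s.
With the tool pointing down it reaches from about 300 to 950 mm from the base axis. Payload 3.1 kg.
Tool frame: the origin (TCP) lies between the finger pads; the fingertips stand 19 mm ahead of it and the grasp point (between the pads) is the TCP; z points along the fingers, x is the direction in which the jaws open and shut, and the axes are right-handed (so a half turn about z gives the same grasp; the last joint's range is limited). The gripper opens to 85 mm and grips with 20 to 120 N. Pads are 22 mm wide; open, the fingers measure 114 mm over their backs; the gripper's body (76 mm by 85 mm) begins 54 mm behind the grasp point. The pads swing forward as they close: fully open they stand 13 mm farther back than shut.
Start: joints at [1.093, 0.308, 1.634, -0, 1.2, -0.07], TCP at [247.895, 573.742, 250.272] pointing down, gripper open.
Joint ranges: [-3.06, 3.06], [-0.79, 1.96], [0.05, 2.63], [-1.19, 4.34], [0.05, 2.64], [-2.94, 2.94]. Speed limits (rad/s): [2.79, 2.79, 3.14, 3.14, 3.14, 3.14].

## Interface

Orientations are given as a 3x3 rotation matrix whose columns are the frame's x, y, z axes.
In Python, from workcell import telemetry, optics, r gives the robot as it stands. The module is installed in compiled form; this text tells all that it offers.
- The arm moves only by the shell command python3 -m crank 'ROWS' [OPENING] [FORCE]. ROWS is JSON, a list that holds one entry, the list of rows, each a list of 6 numbers: the shift along the tool's x, y, z in m, then the turn, a rotation vector about the tool's x, y, z in rad. A call has 1 to 5 rows; each row is the pose to reach, as a shift and turn from the pose commanded when the call began, along the tool's axes at that moment; what a row does not reach only later rows make up. A row lasts 1/10 s, in which the tool goes at most 50 mm and 8.59 degrees, less where a joint would pass 70% of its speed; a pose out of reach is approached as far as the arm can. A call with a gripper value outside its range is refused whole. OPENING is the closure in counts, from 0 (fully open) to 255 (shut), set as the call begins (- or left out, the last holds). The fingers move at their own pace and stop on an object; FORCE is the grip in N (left out, the last holds). Time passes only in rows, so rows that repeat a pose let the fingers close. It gives the time, the measured TCP pose, the force and the opening at its end, in the units of the state.
- telemetry.get_state(): the state, without advancing time (a new reading comes with each control period).
- optics.capture(name): name is "scene" or "top" or "wrist"; returns the picture (384x512x3 uint8, red, green, blue); there is no depth.
- optics.camera_model(name): a dict with "fx", "fy", "cx", "cy" (pixels), "view" (4x4, takes a point from world to camera coordinates); the wrist camera has in their place "hand_eye" (4x4, takes a point from camera to tool coordinates, whose origin is the TCP and whose axes are the tool frame's). Camera axes: x right, y up, looking along -z (the intrinsics and any distortion apply to the point x, -y, -z); pixel columns grow to the right and rows downward; lengths in mm; the calibration is good to about 2 mm. The wrist camera is an equidistant fisheye: a pixel r from the principal point sees the ray r / f radians off the axis. A picture is of the moment at which its call begins: read the wrist's pose just before it. camera_model takes no time and is no camera call.
- r.close_job(): hands the job in, once; it reports no verdict.
The state is a dict: "time": time; "qpos": joint angles; "qd": joint speeds; "effort": joint torques, N m; "position": TCP position; "ee_rot": TCP orientation; "ft_force": force on the tool from outside, world axes, zero at the start; "wrist_torque": the same for the moment, N m; "finger_gap": opening from 0.0 (shut) to 1.0 (fully open).
Only numpy, scipy, OpenCV 4.12 (cv2) and the standard library are available. Lean on these libraries where they do the work, as an engineer would, in place of code of your own. Each camera call takes 0.05 s, during which the arm holds its last target.

## Task

Collect the three control knobs with red, yellow and blue caps in the grey parts tray, each lying flat, cap up, in the dish of its own colour; leave the two grey-capped knobs of the other radio where they are. One of the three is behind the tall power meter: stand the meter aside on the bench, clear of its orange mat, take out the knob, and stand the meter back squarely in the middle of its mat, always keeping it upright.

Things in the scene. Friction and masses are not known exactly. Their poses are not given: they have to be found in the camera images.
- knob_red: control knob to collect: upright round black knob, 36 mm diameter, 28 mm high over all (parallel sides up to 25 mm, then a 29 mm wide red cap), about 45 g; body origin at the centre of its underside, z up
- knob_yellow: control knob to collect: upright round black knob, 36 mm diameter, 28 mm high over all (parallel sides up to 25 mm, then a 29 mm wide yellow cap), about 45 g; body origin at the centre of its underside, z up
- knob_blue: control knob to collect: upright round black knob, 36 mm diameter, 28 mm high over all (parallel sides up to 25 mm, then a 29 mm wide blue cap), about 45 g; body origin at the centre of its underside, z up
- knob_grey1: look-alike that stays where it is: the same black knob, 36 mm diameter and 28 mm high, but with a light-grey cap; origin at the centre of its underside, z up
- knob_grey2: look-alike that stays where it is: the same black knob, 36 mm diameter and 28 mm high, but with a light-grey cap; origin at the centre of its underside, z up
- dish_red: red square dish, fixed in the grey parts tray (240 x 86 mm, rim 12 mm high): 66 x 66 mm outside, 58 x 58 mm inside, walls 10 mm high, inner floor 4 mm above its underside; origin at the centre of its underside, 5 mm above the bench, x and y along its sides, z up. The three dishes stand in a row along their own x axes, centres 73 mm apart, in any order
- dish_yellow: yellow square dish, fixed in the grey parts tray (240 x 86 mm, rim 12 mm high): 66 x 66 mm outside, 58 x 58 mm inside, walls 10 mm high, inner floor 4 mm above its underside; origin at the centre of its underside, 5 mm above the bench, x and y along its sides, z up. The three dishes stand in a row along their own x axes, centres 73 mm apart, in any order
- dish_blue: blue square dish, fixed in the grey parts tray (240 x 86 mm, rim 12 mm high): 66 x 66 mm outside, 58 x 58 mm inside, walls 10 mm high, inner floor 4 mm above its underside; origin at the centre of its underside, 5 mm above the bench, x and y along its sides, z up. The three dishes stand in a row along their own x axes, centres 73 mm apart, in any order
- meter: loose grey power meter, upright: 80 (x) x 54 (y) x 112 mm high, about 450 g; black front with white dial towards -x; origin at the centre of its underside, z up. A knob stands about 12 mm behind its back (+x), too near for a gripper to come down on. The bench 0.41 to 0.50 m straight ahead of the robot, within 0.08 m of its centre line, is free to stand it aside
- stand: fixed place of the meter: orange rubber mat 92 (x) x 66 (y) x 3 mm thick, its centre at the origin (bench level), sides along x and y; the meter starts on it, squarely. Plywood strips 16 mm high with inner faces at y = +-72 mm and x = +101 mm fence it, open to -x. The hidden knob stands on the bare bench about 70 mm in +x from the origin
There are look-alikes about, which are no part of the job. Leave any purple or turquoise look-alike of the knob_blue alone.

How it is judged (in metres and radians):
On the way:
1. the meter stands aside, upright, clear of its mat and let go (horizontal distance between meter and stand above 0.08 m and angle between meter's own z axis and vertical below 0.1 rad and linear speed of meter below 0.02 m/s and height (world z) of meter below 0.01 m and contact force between the fingers and meter below 0.1 N), for 0.2 s.
At the end, for the whole second after the job is handed in: Each knob lies flat (0.15 rad), cap up, on the floor of the dish of its colour (within 17 mm of its centre); the meter stands upright on its mat within 15 mm of its centre and 0.2 rad of square; the grey-capped knobs are within 30 mm of their start; all at rest (horizontal distance between knob_red and dish_red below 0.017 m and z of knob_red in the frame of dish_red between 0.0005 and 0.008 m and angle between each of knob_red, knob_yellow, knob_blue's own z axis and vertical below 0.15 rad and linear speed of each of knob_red, knob_yellow, knob_blue, meter below 0.02 m/s and horizontal distance between knob_yellow and dish_yellow below 0.017 m and z of knob_yellow in the frame of dish_yellow between 0.0005 and 0.008 m and horizontal distance between knob_blue and dish_blue below 0.017 m and z of knob_blue in the frame of dish_blue between 0.0005 and 0.008 m and horizontal distance between meter and stand below 0.015 m and angle between the x axis of meter and the x axis of stand, either way round below 0.2 rad and angle between meter's own z axis and vertical below 0.06 rad and z of meter in the frame of stand below 0.007 m and distance of each of knob_grey1, knob_grey2 from where it was at the start of the episode below 0.03 m); the robot touches nothing.
It fails at once if a grey-capped knob is moved more than 30 mm (distance of any of knob_grey1, knob_grey2 from where it was at the start of the episode above 0.03 m).
It fails at once if the meter is tipped by more than 0.5 rad (angle between meter's own z axis and vertical above 0.5 rad).
It also fails if it takes over 136 s, if anything falls off the work surface, if the arm or the gripper's body presses on something with over 40 N, if the wrist force passes 120 N, or if a joint passes its speed limit or range.

## Working session

There is one attempt and no reset: what is moved stays moved. The work goes in short steps, Python scripts to look and compute and a shell command to move; the robot and the scene stay as the last step left them, time stands still between calls to the robot, and variables do not carry over. Pictures are saved under pics/ and viewed, and the job is handed in when it is done.

```bash
mkdir -p pics; python3 - <<'E'
from workcell import telemetry, optics, r
import cv2,json
s=telemetry.get_state();print(s)
for n in ["scene","top","wrist"]:
    im=optics.capture(n);cv2.imwrite(f"pics/a_{n}.png",im[:,:,::-1]);m=optics.camera_model(n);print(n,m)
E
```

```text
{'time': 0.0, 'qpos': array([ 1.09329308e+00,  3.09050330e-01,  1.63519634e+00,  3.87155024e-05,
        1.19967568e+00, -6.96981111e-02]), 'qd': array([ 0.00037007, -0.00032045,  0.00111855, -0.00121573,  0.00180316,
       -0.0001239 ]), 'effort': array([ 8.18372573e-04, -4.15248477e+01, -2.76668519e+01, -1.06484140e-04,
        1.01279392e-02, -7.73961972e-06]), 'position': array([247.52803396, 573.04765272, 249.01412463]), 'ee_rot': array([[ 3.96607063e-01,  9.17987811e-01, -1.10268714e-03],
       [ 9.17985538e-01, -3.96608546e-01, -2.05252839e-03],
       [-2.32153119e-03, -1.98203592e-04, -9.99997286e-01]]), 'ft_force': array([-0.10773647, -0.40213311,  0.86771975]), 'wrist_torque': array([-0.0049776 , -0.00665843, -0.00788196]), 'finger_gap': 1.0018085275337962}
scene {'fx': 485.9621891078603, 'fy': 485.9621891078603, 'cx': 251.68432647213112, 'cy': 199.02066921655617, 'view': array([[ 4.34405366e-01,  9.00703251e-01,  5.06271686e-03,
        -2.57717997e+02],
       [-7.84565508e-01,  3.75619734e-01,  4.93322187e-01,
         4.61636444e+02],
       [ 4.42435241e-01, -2.1827
[... 358 characters left out ...]
0e-01, -1.68674124e-02,  5.65214949e-02,
        -6.07251766e+02],
       [-5.65525285e-02, -1.36819841e-03,  9.98398688e-01,
        -8.72107786e+02],
       [ 0.00000000e+00,  0.00000000e+00,  0.00000000e+00,
         1.00000000e+00]])}
wrist {'fx': 297.3186396354542, 'fy': 297.3186396354542, 'cx': 257.48542621649534, 'cy': 187.6820782587623, 'hand_eye': array([[ 9.99999839e-01,  5.21106096e-04,  2.23779688e-04,
         1.22559612e-01],
       [ 5.65113300e-04, -9.48794025e-01, -3.15894884e-01,
        -8.04448753e+01],
       [ 4.77060811e-05,  3.15894960e-01, -9.48794167e-01,
        -1.23531697e+02],
       [ 0.00000000e+00,  0.00000000e+00,  0.00000000e+00,
         1.00000000e+00]])}
```

View pics/a_scene.png

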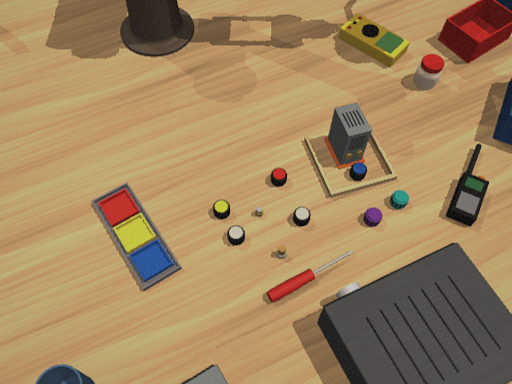

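View pics/a_top.png

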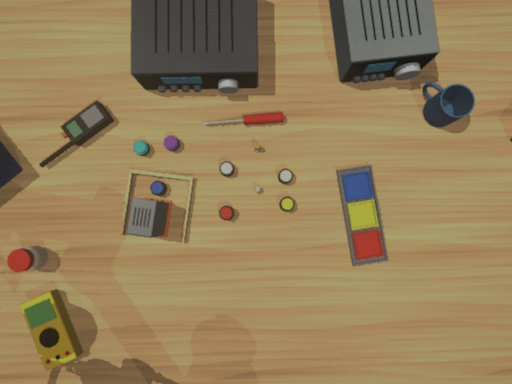

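View pics/a_wrist.png

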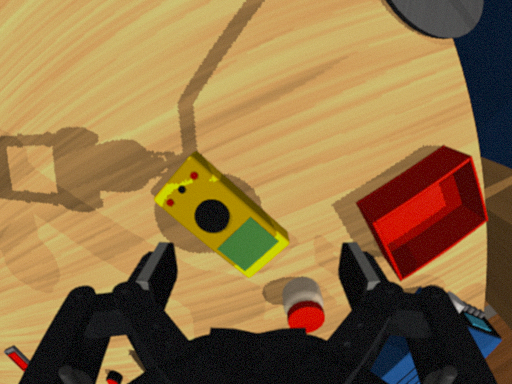

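The top view shows the caps red (227,213), yellow (287,204), blue (158,188) and white/grey (227,169) and (286,176). Purple (172,143) and turquoise (141,148) lie outside the fence. The meter is at about (147,217) with the fence around it. The tray is at about (362,215), in order blue, yellow, red from far to near. Next I'll measure these.

```bash
cat > h.py <<'E'
import numpy as np,cv2
from workcell import telemetry, optics
def ray(n,u,v,st=None):
    m=optics.camera_model(n)
    if n!="wrist":
        V=m["view"];d=np.array([(u-m["cx"])/m["fx"],-(v-m["cy"])/m["fy"],-1.]);R=V[:3,:3]
        return -R.T@V[:3,3],R.T@d
    a=np.array([u-m["cx"],v-m["cy"]]);rr=np.hypot(*a);th=rr/m["fx"];k=np.sin(th)/max(rr,1e-9)
    d=np.array([a[0]*k,-a[1]*k,-np.cos(th)]);H=m["hand_eye"]
    Rt=np.array(st["ee_rot"]);return Rt@H[:3,3]+np.array(st["position"]),Rt@H[:3,:3]@d
def onz(n,u,v,z,st=None):
    o,d=ray(n,u,v,st);return o+d*(z-o[2])/d[2]
def tri(r1,r2):
    A=[];b=[]
    M=np.zeros((3,3));q=np.zeros(3)
    for o,d in (r1,r2):
        d=d/np.linalg.norm(d);P=np.eye(3)-np.outer(d,d);M+=P;q+=P@o
    return np.linalg.solve(M,q)
def proj(n,p,st=None):
    m=optics.camera_model(n)
    if n!="wrist":
        c=m["view"][:3,:3]@p+m["view"][:3,3]
        return m["cx"]+m["fx"]*c[0]/-c[2],m["cy"]-m["fy"]*c[1]/-c[2]
    Rt=np.array(st["ee_rot"]);t=Rt.T@(np.array(p)-np.array(st["position"]));H=m["hand_eye"];c=H[:3,:3].T@(t-H[:3,3])
    x,y,z=c[0],-c[1],-c[2];th=np.arctan2(np.hypot(x,y),z);s=th*m["fx"]/max(np.hypot(x,y),1e-9)
    return m["cx"]+s*x,m["cy"]+s*y
def blobs(im,kind,lo=15,hi=4000):
    h=cv2.cvtColor(im,cv2.COLOR_RGB2HSV).astype(int);H,S,V=h[...,0],h[...,1],h[...,2]
    m={"red":((H<6)|(H>174))&(S>180)&(V>70),"yellow":(H>24)&(H<36)&(S>170)&(V>90),"blue":(H>104)&(H<122)&(S>150)&(V>70),"white":(S<50)&(V>170),"orange":(H>=4)&(H<12)&(S>180)&(V>90)}[kind].astype(np.uint8)
    n,l,s,c=cv2.connectedComponentsWithStats(m);return [(c[i].round(1),s[i,4],s[i,2:4]) for i in range(1,n) if lo<=s[i,4]<=hi]
E
python3 - <<'E'
from h import *
for n in ("top","scene"):
    im=cv2.imread(f"pics/a_{n}.png")[:,:,::-1].copy()
    for k in ("red","yellow","blue","white","orange"):
        for c,a,w in blobs(im,k): print(n,k,c,a,w,onz(n,*c,28)[:2].round(1),"dish",onz(n,*c,9)[:2].round(1))
im=cv2.imread("pics/a_top.png");cv2.imwrite("pics/b1.png",cv2.resize(im[120:270,100:250],(800,800)[:2] and (600,600),interpolation=cv2.INTER_CUBIC))
im=cv2.imread("pics/a_scene.png");cv2.imwrite("pics/b2.png",cv2.resize(im[90:240,280:430],(600,600),interpolation=cv2.INTER_CUBIC))
E
```

```text
top red [263.8 117.5] 296 [39 10] [804.1 -17.8] dish [809.5 -18.2]
top red [367.5 244.1] 633 [30 29] [ 491.1 -261.6] dish [ 489.7 -267.2]
top red [ 18.  260.9] 296 [21 22] [464.9 579. ] dish [462.9 591.6]
top yellow [ 64.  358.4] 103 [26 11] [234.1 465.2] dish [227.2 475.3]
top white [408.1  68.3] 18 [6 5] [ 921.2 -376.4] dish [ 929.1 -384.6]
top white [225.9 167.9] 65 [9 9] [681.3  76.7] dish [684.   78.4]
top white [285.4 175.4] 73 [10 10] [660.5 -67.8] dish [662.7 -69.2]
top orange [273.5 120.2] 27 [17  3] [797.  -41.5] dish [802.2 -42.3]
top orange [357.2 243.1] 72 [12 27] [ 493.9 -236.9] dish [ 492.6 -242. ]
top orange [374.5 248.7] 97 [23 26] [ 479.9 -278. ] dish [ 478.2 -284. ]
scene red [477.2  28.8] 2715 [74 63] [392.6 766.3] dish [378.5 787.3]
scene red [432.4  63.1] 321 [22 19] [443.9 582.5] dish [430.9 599.7]
scene red [278.6 173.6] 113 [13 11] [571.2  76.3] dish [560.8  82.8]
scene red [118.5 207.2] 836 [40 37] [ 499.9 -267.5] dish [ 488.1 -268.3]
scene red [289.9 285.4] 570 [47 33] [809.2 -21.9] dish [803.9 -17.5]
scene yellow [346.2  24.4] 37 [13 10] [227.4 458.2] dish
[... 324 characters left out ...]
44.4 238.3] 70 [27 23] [ 592.  -242.5] dish [ 582.1 -242.8]
scene yellow [124.9 243.3] 25 [ 8 11] [ 585.5 -281.9] dish [ 575.5 -283. ]
scene blue [358.9 167.8] 113 [13 11] [634.6 244.2] dish [625.6 254.2]
scene blue [150.9 259.6] 997 [43 42] [ 641.8 -246.6] dish [ 633.  -246.9]
scene white [258.9 208.4] 16 [6 4] [630.7  -1.3] dish [621.6   3.6]
scene white [301.6 213.1] 108 [12 11] [679.5  74.8] dish [671.5  81.2]
scene white [235.4 232. ] 119 [14 11] [659.3 -69.2] dish [650.8 -65.8]
scene white [334.  260.6] 65 [39 23] [801.6  81.6] dish [796.1  88.2]
scene white [350.5 287.3] 97 [16 11] [863.5  82.2] dish [859.3  88.8]
scene orange [339.7 156.3] 148 [41 32] [589.5 221.6] dish [579.6 231.1]
```

View pics/b1.png

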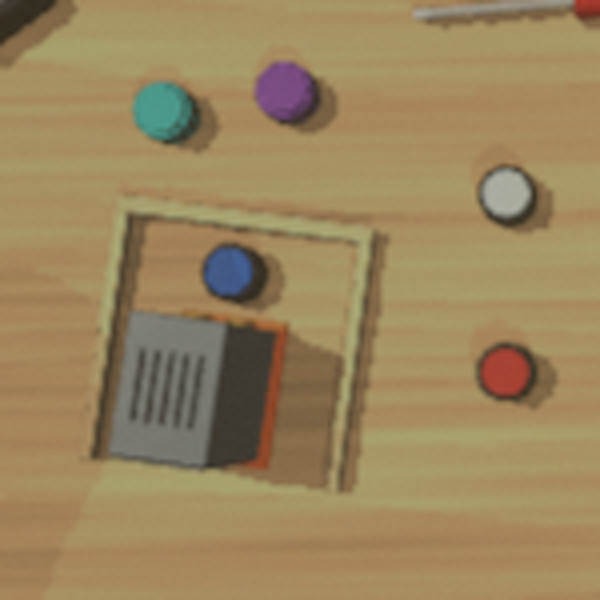

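View pics/b2.png

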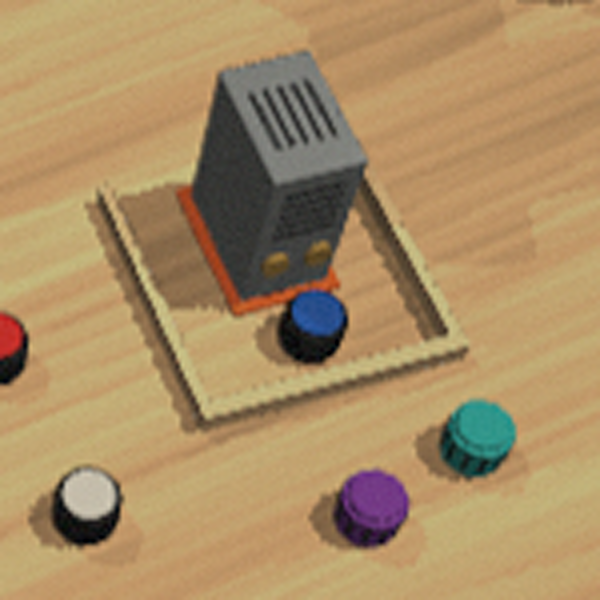

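The crops show the blue cap inside the fence, at about (158,188) in the top view. That is the true blue. The turquoise knob at (141,148) and the purple one at (172,143) have ribbed sides and stand outside the fence, so they stay. Now I'll measure the fence, meter, dishes and caps.

```bash
python3 - <<'E'
from h import *
f=lambda p,o:((p[0]+.5)/4-.5+o[0],(p[1]+.5)/4-.5+o[1])
T=(100,120);S=(280,90)
print("fence inner far L,R", [onz("top",*f(p,T),16)[:2].round(1) for p in ((138,214),(358,243))])
print("near ends outer L, R inner/outer",[onz("top",*f(p,T),16)[:2].round(1) for p in ((97,458),(333,487),(350,489))])
C=np.array([onz("top",*f(p,T),112)[:2] for p in ((131,311),(225,325),(207,468),(108,455))]);print("meter top",C.round(1),C.mean(0),"edges",np.diff(np.vstack([C,C[:1]]),axis=0).round(1))
D=np.array([onz("scene",*f(p,S),112)[:2] for p in ((220,72),(310,52),(366,162),(273,182))]);print("meter scene",D.round(1),D.mean(0),"edges",np.diff(np.vstack([D,D[:1]]),axis=0).round(1))
im=cv2.imread("pics/a_top.png")[:,:,::-1].copy()
h=cv2.cvtColor(im,cv2.COLOR_RGB2HSV)
for n,(u,v) in dict(red=(227,213),yellow=(287,204),blue=(158,188)).items():
    print(n,h[v,u])
    d=np.abs(im[v-12:v+13,u-12:u+13].astype(int)-im[v,u]).sum(2)<70
    k,l,s,c=cv2.connectedComponentsWithStats(d.astype(np.uint8));i=l[12,12];p=c[i]+[u-12,v-12]
    print(p,s[i],onz("top",*p,28)[:2].round(1))
for n,(u,v) in dict(red=(367,244),yellow=(362,215),blue=(357,186)).items(): 
    d=(np.abs(h[...,0].astype(int)-int(h[v,u,0]))<7)&(h[...,1]>130);k,l,s,c=cv2.connectedComponentsWithStats(d.astype(np.uint8));i=l[v,u]
    pts=np.argwhere(l==i)[:,::-1].astype(np.float32);q=cv2.minAreaRect(pts);print(n,q,onz("top",*q[0],15)[:2].round(1))
E
```

```text
fence inner far L,R [array([673.9, 304.4]), array([653.6, 168.7])]
near ends outer L, R inner/outer [array([524.3, 329.1]), array([504.3, 184.9]), array([502.9, 174.5])]
meter top [[607.9 275.1]
 [599.3 223.5]
 [521.5 233.4]
 [529.4 287.4]] [564.50111898 254.8614853 ] edges [[ -8.6 -51.6]
 [-77.8   9.9]
 [  8.   54. ]
 [ 78.4 -12.3]]
meter scene [[518.6 235.3]
 [527.6 286.9]
 [604.6 273.7]
 [594.7 222.5]] [561.35685645 254.62839901] edges [[  9.   51.6]
 [ 77.  -13.2]
 [ -9.9 -51.2]
 [-76.1  12.8]]
red [  4 175 166]
[225.54621849 212.51260504] [  5   6  12  12 119] [572.7  78.8]
yellow [ 31 163 172]
[286.84693878 203.34693878] [ 7  6 11 11 98] [592.4 -69.8]
blue [110 131 134]
[156.54310345 187.44827586] [  5   6  12  12 116] [636.4 245.7]
red ((367.31878662109375, 243.97315979003906), (27.516008377075195, 27.4001522064209), 79.99201965332031) [ 490.5 -265. ]
yellow ((362.20269775390625, 214.7162322998047), (26.797033309936523, 27.454631805419922), 80.53767395019531) [ 562.  -254.9]
blue ((357.4053955078125, 185.43243408203125), (24.988645553588867, 25.6462459564209), 80.53767395019531) [ 634.2 -245.5]
```

```bash
cat > goal.py <<'E'
# how far to (x y z [yaw of tool x in deg]) in tool axes
import sys
from h import *
s=telemetry.get_state();R=s["ee_rot"];g=list(map(float,sys.argv[1:4]))
print("t",round(s["time"],2),"pos",s["position"].round(1),"yaw",np.degrees(np.arctan2(R[1,0],R[0,0])).round(2),"tilt",R[:,2].round(4),"ft",s["ft_force"].round(1),"gap",round(s["finger_gap"],3))
print("shift m",(R.T@(np.array(g)-s["position"])/1000).round(4))
E
python3 -m crank '[[[0,0,0,0,0,-0.13],[0,0,0,0,0,-0.254],[0,0,0,0,0,-0.254]]]' 0 60; python3 goal.py 563 254.5 250
```

```text
time: 0.45
position: [247.7, 573.5, 249.8]
ee_rot: [[0.153, 0.988, -0.0], [0.988, -0.153, -0.001], [-0.001, -0.0, -1.0]]
ft_force: [1.3, -0.7, -0.3]
finger_gap: 1.001
t 0.45 pos [247.7 573.5 249.8] yaw 81.18 tilt [-5.e-04 -8.e-04 -1.e+00] ft [ 1.3 -0.7 -0.3] gap 1.001
shift m [-2.668e-01  3.605e-01 -1.000e-04]
```

```bash
python3 -m crank '[[[-0.027,0.036,0,0,0,0],[-0.054,0.072,0,0,0,0],[-0.081,0.108,0,0,0,0],[-0.108,0.144,0,0,0,0],[-0.133,0.18,0,0,0,0]]]' >/dev/null; python3 -m crank '[[[-0.027,0.036,0,0,0,0],[-0.054,0.072,0,0,0,0],[-0.081,0.108,0,0,0,0],[-0.108,0.144,0,0,0,0],[-0.133,0.16,0,0,0,0]]]' ; python3 -m crank '[[[0,0,0,0,0,0],[0,0,0,0,0,0]]]'>/dev/null; python3 goal.py 563 254.5 250
python3 - <<'E'
from h import *
s=telemetry.get_state();im=optics.capture("wrist");cv2.imwrite("pics/c1.png",im[:,:,::-1])
import pickle;pickle.dump(s,open("c1.pkl","wb"))
E
```

```text
time: 1.45
position: [545.7, 256.6, 250.3]
ee_rot: [[0.158, 0.987, 0.002], [0.987, -0.158, -0.0], [0.0, 0.002, -1.0]]
ft_force: [-0.2, -0.4, 0.9]
finger_gap: 1.004
t 1.65 pos [543.1 258.3 250. ] yaw 80.97 tilt [-9.e-04  4.e-04 -1.e+00] ft [ 0.4 -0.1  0.1] gap 0.998
shift m [-0.0006  0.0202 -0.0001]
```

View pics/c1.png

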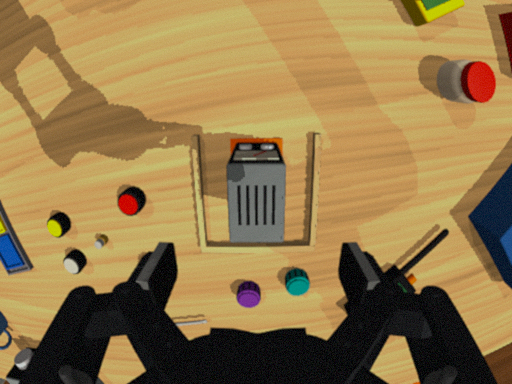

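The wrist view shows the meter squarely below. Its top corners are about (228,162), (285,162), (284,242) and (230,242), and the inner far corners of the fence are about (206,243) and (311,242).

```bash
python3 - <<'E'
from h import *
import pickle;s=pickle.load(open("c1.pkl","rb"))
C=np.array([onz("wrist",*p,112,s)[:2] for p in ((228,163),(285,163),(284,242),(230,242))]);print(C.round(1),C.mean(0).round(1),np.diff(np.vstack([C,C[:1]]),axis=0).round(1))
F=np.array([onz("wrist",*p,16,s)[:2] for p in ((206,242),(311,241),(202,137),(315,134))]);print(F.round(1),F[:2].mean(0),F[2:].mean(0),F[1]-F[0])
for p in ((137,200),(57,225),(75,262)): print(onz("wrist",*p,28,s).round(1))
im=cv2.imread("pics/c1.png");cv2.imwrite("pics/c1z.png",cv2.resize(im[120:260,180:340],(800,700)[:1] and (685,600),interpolation=cv2.INTER_CUBIC))
E
```

```text
[[522.  234.5]
 [530.2 285.5]
 [610.3 274.3]
 [601.8 220.9]] [566.1 253.8] [[  8.2  51. ]
 [ 80.1 -11.2]
 [ -8.5 -53.4]
 [-79.8  13.5]]
[[647.8 169.5]
 [669.1 312.8]
 [505.7 195.4]
 [523.8 332.5]] [658.44441141 241.16921229] [514.75240123 263.91318253] [ 21.3247648  143.27904832]
[568.9  93.5  28. ]
[588.2 -61.2  28. ]
[654.7 -55.   28. ]
```

View pics/c1z.png

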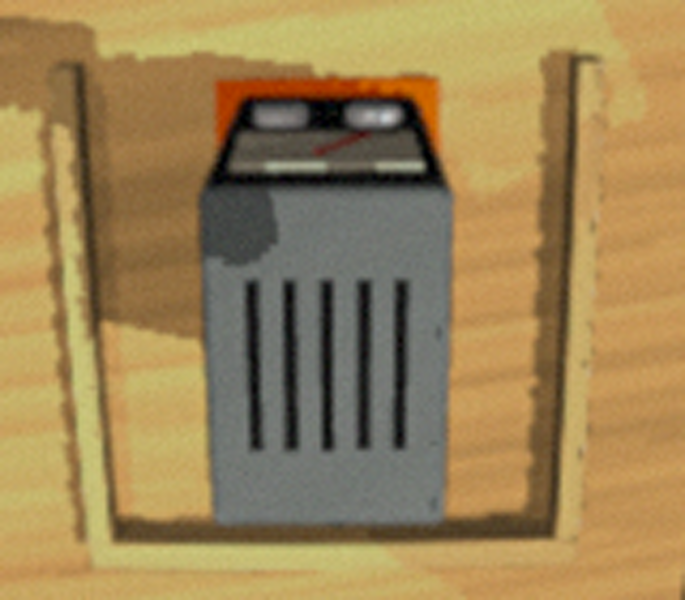

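```bash
python3 -m crank '[[[-0.001,0.021,0,0,0,0.004],[-0.001,0.021,0.04,0,0,0.004],[-0.001,0.021,0.08,0,0,0.004],[-0.001,0.021,0.12,0,0,0.004],[-0.001,0.021,0.162,0,0,0.004]]]' >/dev/null; python3 -m crank '[[[0,0,0,0,0,0],[0,0,0,0,0,0]]]'>/dev/null; python3 goal.py 564 254.3 88
python3 -m crank '[[[0,0,0,0,0,0],[0,0,0,0,0,0],[0,0,0,0,0,0],[0,0,0,0,0,0],[0,0,0,0,0,0]]]' 255 60;python3 -m crank '[[[0,0,0,0,0,0],[0,0,0,0,0,0],[0,0,0,0,0,0],[0,0,0,0,0,0],[0,0,0,0,0,0]]]';python3 goal.py 564 254.3 88
```

```text
t 2.4 pos [562.6 255.6  87.9] yaw 81.03 tilt [-2.1e-03 -6.0e-04 -1.0e+00] ft [0.3 0.2 0.4] gap 1.001
shift m [-0.001   0.0016 -0.0001]
time: 2.9
position: [565.8, 255.0, 91.7]
ee_rot: [[0.157, 0.988, 0.005], [0.988, -0.157, 0.001], [0.002, 0.004, -1.0]]
ft_force: [-1.0, -1.8, 6.3]
finger_gap: 0.626
time: 3.4
position: [565.8, 255.0, 91.7]
ee_rot: [[0.157, 0.988, 0.005], [0.988, -0.157, 0.001], [0.002, 0.004, -1.0]]
ft_force: [-0.8, -2.0, 7.0]
finger_gap: 0.627
t 3.4 pos [565.8 255.   91.7] yaw 80.97 tilt [ 0.0047  0.0014 -1.    ] ft [-0.8 -2.   7. ] gap 0.627
shift m [-0.001  -0.0016  0.0037]
```

```bash
python3 -m crank '[[[0,0,-0.01,0,0,0],[0,0,-0.03,0,0,0],[0,0,-0.06,0,0,0],[0,0,-0.06,0,0,0],[0,0,-0.06,0,0,0]]]' >/dev/null;python3 goal.py 455 0 150
python3 - <<'E'
from h import *
im=optics.capture("scene");cv2.imwrite("pics/d1.png",im[:,:,::-1])
E
```

```text
t 3.9 pos [563.9 254.7 148.6] yaw 80.95 tilt [ 1.2e-03  6.0e-04 -1.0e+00] ft [ 0.3  0.2 -6.1] gap 0.623
shift m [-0.2687 -0.0675 -0.0017]
```

View pics/d1.png

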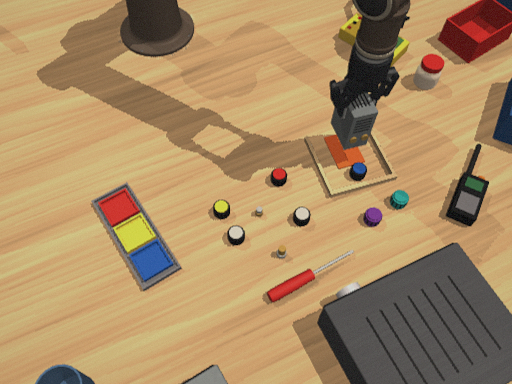

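```bash
python3 -m crank '[[[-0.016,-0.004,0,0,0,0],[-0.046,-0.011,0,0,0,0],[-0.079,-0.02,0,0,0,0],[-0.112,-0.028,0,0,0,0],[-0.145,-0.036,0,0,0,0]]]' >/dev/null;python3 -m crank '[[[-0.033,-0.008,0,0,0,0],[-0.066,-0.016,0,0,0,0],[-0.096,-0.024,0,0,0,0],[-0.114,-0.03,0,0,0,0],[-0.124,-0.032,0,0,0,0]]]' >/dev/null;python3 -m crank '[[[0,0,0,0,0,0],[0,0,0,0,0,0]]]' >/dev/null;python3 goal.py 455 0 89
```

```text
t 5.15 pos [ 4.543e+02 -2.000e-01  1.480e+02] yaw 80.92 tilt [-2.e-04  6.e-04 -1.e+00] ft [-0.6  0.1 -5.8] gap 0.627
shift m [0.0003 0.0007 0.059 ]
```

```bash
python3 -m crank '[[[0,0,0.02,0,0,0],[0,0,0.04,0,0,0],[0,0,0.05,0,0,0],[0,0,0.055,0,0,0],[0,0,0.057,0,0,0]]]' >/dev/null;python3 -m crank '[[[0,0,0.002,0,0,0],[0,0,0.002,0,0,0],[0,0,0.002,0,0,0]]]' ;python3 goal.py 455 0 89
```

```text
time: 5.95
position: [454.9, -0.4, 89.9]
ee_rot: [[0.157, 0.988, 0.001], [0.988, -0.157, -0.0], [0.0, 0.001, -1.0]]
ft_force: [-0.3, -0.2, -5.6]
finger_gap: 0.626
t 5.95 pos [ 4.549e+02 -4.000e-01  8.990e+01] yaw 80.96 tilt [ 1.3e-03 -1.0e-04 -1.0e+00] ft [-0.3 -0.2 -5.6] gap 0.626
shift m [0.0004 0.     0.0009]
```

```bash
python3 -m crank '[[[0,0,0.0005,0,0,0],[0,0,0.001,0,0,0],[0,0,0.001,0,0,0],[0,0,0.001,0,0,0]]]' ;python3 goal.py 455 0 89
```

```text
time: 6.35
position: [454.7, -0.5, 88.8]
ee_rot: [[0.157, 0.988, 0.001], [0.988, -0.157, -0.0], [-0.0, 0.001, -1.0]]
ft_force: [-1.7, 0.1, 0.2]
finger_gap: 0.627
t 6.35 pos [454.7  -0.5  88.8] yaw 80.96 tilt [ 7.e-04 -1.e-04 -1.e+00] ft [-1.7  0.1  0.2] gap 0.627
shift m [ 0.0005  0.0002 -0.0002]
```

```bash
python3 -m crank '[[[0,0,0,0,0,0],[0,0,0,0,0,0],[0,0,0,0,0,0],[0,0,0,0,0,0],[0,0,0,0,0,0]]]' 0;python3 -m crank '[[[0,0,0,0,0,0],[0,0,-0.04,0,0,0],[0,0,-0.08,0,0,0],[0,0,-0.11,0,0,0],[0,0,-0.11,0,0,0]]]';python3 goal.py 635.5 245 200
python3 - <<'E'
from h import *
im=optics.capture("scene");cv2.imwrite("pics/d2.png",im[:,:,::-1])
s=telemetry.get_state();im=optics.capture("wrist");cv2.imwrite("pics/d3.png",im[:,:,::-1])
E
```

```text
time: 6.85
position: [454.5, -0.4, 88.4]
ee_rot: [[0.157, 0.988, 0.0], [0.988, -0.157, -0.0], [0.0, 0.0, -1.0]]
ft_force: [0.3, -0.2, 0.1]
finger_gap: 1.003
time: 7.35
position: [458.2, -0.7, 203.2]
ee_rot: [[0.157, 0.988, 0.011], [0.988, -0.157, -0.001], [0.001, 0.011, -1.0]]
ft_force: [0.0, -0.4, -0.3]
finger_gap: 0.998
t 7.35 pos [458.2  -0.7 203.2] yaw 80.96 tilt [ 0.0106 -0.001  -0.9999] ft [ 0.  -0.4 -0.3] gap 0.998
shift m [0.2705 0.1365 0.0048]
```

View pics/d2.png

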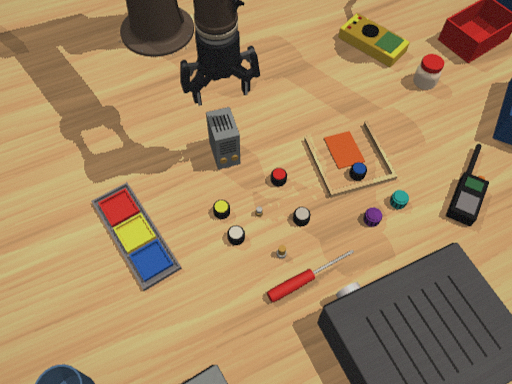

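The meter stands upright at (224,138), let go and clear of the mat. The mat at (346,150) and the blue knob at (358,171) are now exposed.

```bash
python3 - <<'E'
from h import *
for n,fn in (("scene","pics/d2.png"),("top",None)):
    if fn: im=cv2.imread(fn)[:,:,::-1].copy()
    else: im=optics.capture("top");cv2.imwrite("pics/d4.png",im[:,:,::-1])
    h=cv2.cvtColor(im,cv2.COLOR_RGB2HSV).astype(int)
    m=((h[...,0]<11)&(h[...,1]>170)&(h[...,2]>80)).astype(np.uint8)
    k,l,s,c=cv2.connectedComponentsWithStats(m)
    for i in range(1,k):
        if s[i,4]>300:
            pts=np.argwhere(l==i)[:,::-1]
            G=np.array([onz(n,*p,3)[:2] for p in pts],np.float32);print(n,c[i].round(1),s[i,4],cv2.minAreaRect(G),G.mean(0))
    u,v=(359,168) if n=="scene" else (157,187)
    d=(np.abs(im[v-12:v+13,u-12:u+13].astype(int)-im[v,u]).sum(2)<80).astype(np.uint8)
    k,l,s,c=cv2.connectedComponentsWithStats(d);i=l[12,12];p=c[i]+[u-12,v-12];print("blue",p,s[i,4],onz(n,*p,28)[:2])
E
python3 -m crank '[[[0.045,0.023,0,0,0,0],[0.09,0.046,0,0,0,0],[0.135,0.069,0,0,0,0],[0.18,0.092,0,0,0,0],[0.225,0.110,0,0,0,0]]]'>/dev/null;python3 -m crank '[[[0.04,0.01,0,0,0,0],[0.045,0.01,0,0,0,0],[0.045,0.01,0,0,0,0],[0.045,0.01,0,0,0,0]]]';python3 goal.py 635.5 245 120
python3 - <<'E'
from h import *
import pickle
s=telemetry.get_state();im=optics.capture("wrist");cv2.imwrite("pics/d5.png",im[:,:,::-1]);pickle.dump(s,open("d5.pkl","wb"))
print(proj("wrist",[635.5,245,28],s),proj("wrist",[564,254.5,3],s))
E
```

```text
scene [476.4  29.8] 2449 ((370.3052673339844, 800.4574584960938), (150.94432067871094, 251.24386596679688), 9.742347717285156) [375.3561  790.31323]
scene [432.5  63. ] 312 ((427.0748291015625, 605.119873046875), (54.16485595703125, 67.0140380859375), 53.24252700805664) [426.35373 605.608  ]
time: 8.35
position: [613.3, 245.7, 196.1]
ee_rot: [[0.157, 0.988, -0.004], [0.988, -0.157, -0.002], [-0.003, -0.004, -1.0]]
ft_force: [-0.1, 0.3, 0.4]
finger_gap: 0.996
t 8.35 pos [613.3 245.7 196.1] yaw 80.95 tilt [-0.004 -0.002 -1.   ] ft [-0.1  0.3  0.4] gap 0.996
shift m [0.003  0.0223 0.0761]
(np.float64(260.7772801236318), np.float64(193.1487287221182)) (np.float64(258.98595220808727), np.float64(121.18008677919894))Traceback (most recent call last):
  File "<stdin>", line 11, in <module>
  File "h.py", line 12, in onz
    o,d=ray(n,u,v,st);return o+d*(z-o[2])/d[2]
        ~~~^^^^^^^^^^
  File "h.py", line 4, in ray
    m=optics.camera_model(n)
ValueError: time passes only in moves, steps and waits
```

View pics/d5.png

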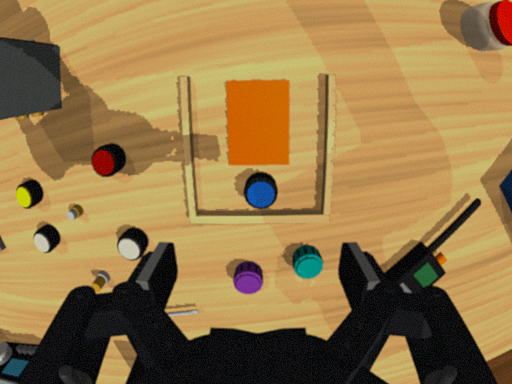

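```bash
python3 - <<'E'
from h import *
import pickle;s=pickle.load(open("d5.pkl","rb"))
C=np.array([onz("wrist",*p,3,s)[:2] for p in ((225.5,80),(289,80),(288.5,164),(228.5,165))]);print(C.round(1),C.mean(0),np.diff(np.vstack([C,C[:1]]),axis=0).round(1))
E
python3 -m crank '[[[0.003,0.0225,0,0,0,0],[0.003,0.0225,0.04,0,0,0],[0.003,0.0225,0.08,0,0,0],[0.003,0.0225,0.12,0,0,0],[0.003,0.0225,0.14,0,0,0]]]'>/dev/null;python3 -m crank '[[[0,0,0,0,0,0],[0,0,0,0,0,0]]]';python3 goal.py 636 244.8 23
```

```text
[[514.6 226.8]
 [525.1 292.5]
 [615.4 279.2]
 [606.2 213.8]] [565.3306886  253.09935622] [[ 10.5  65.7]
 [ 90.3 -13.3]
 [ -9.2 -65.4]
 [-91.6  13. ]]
time: 9.1
position: [637.5, 245.1, 58.5]
ee_rot: [[0.159, 0.987, -0.0], [0.987, -0.159, -0.0], [-0.0, -0.0, -1.0]]
ft_force: [0.7, 0.2, 0.3]
finger_gap: 0.997
t 9.1 pos [637.5 245.1  58.5] yaw 80.88 tilt [-4.e-04 -3.e-04 -1.e+00] ft [0.7 0.2 0.3] gap 0.997
shift m [-0.0005 -0.0015  0.0355]
```

```bash
python3 -m crank '[[[0,-0.001,0.02,0,0,0],[0,-0.0015,0.0355,0,0,0],[0,-0.0015,0.0355,0,0,0]]]';python3 -m crank '[[[0,0,0,0,0,0],[0,0,0,0,0,0],[0,0,0,0,0,0],[0,0,0,0,0,0],[0,0,0,0,0,0]]]' 255 40;python3 -m crank '[[[0,0,0,0,0,0],[0,0,0,0,0,0],[0,0,0,0,0,0],[0,0,0,0,0,0]]]';python3 -m crank '[[[0,0,-0.02,0,0,0],[0,0,-0.06,0,0,0],[0,0,-0.1,0,0,0],[0,0,-0.1,0,0,0]]]'
python3 - <<'E'
from h import *
im=optics.capture("scene");cv2.imwrite("pics/e1.png",cv2.resize(im[60:240,260:440,::-1],(600,600)))
E
python3 goal.py 635.5 -246 130
```

```text
time: 9.4
position: [634.8, 245.8, 21.8]
ee_rot: [[0.157, 0.988, -0.003], [0.988, -0.157, -0.001], [-0.001, -0.003, -1.0]]
ft_force: [0.4, -0.3, -0.3]
finger_gap: 0.999
time: 9.9
position: [637.2, 246.9, 24.1]
ee_rot: [[0.157, 0.988, 0.002], [0.988, -0.157, 0.001], [0.001, 0.002, -1.0]]
ft_force: [0.3, -0.5, 3.6]
finger_gap: 0.407
time: 10.3
position: [637.2, 246.9, 24.0]
ee_rot: [[0.157, 0.988, 0.002], [0.988, -0.157, 0.001], [0.001, 0.002, -1.0]]
ft_force: [-0.8, -0.1, 6.1]
finger_gap: 0.406
time: 10.7
position: [641.0, 248.2, 131.1]
ee_rot: [[0.157, 0.988, 0.013], [0.988, -0.157, 0.004], [0.006, 0.012, -1.0]]
ft_force: [0.3, -0.2, 0.8]
finger_gap: 0.404
t 10.75 pos [639.1 247.5 128. ] yaw 80.96 tilt [ 0.0082  0.0026 -1.    ] ft [ 0.1 -0.9 -0.4] gap 0.407
shift m [-0.488   0.074  -0.0033]
```

View pics/e1.png

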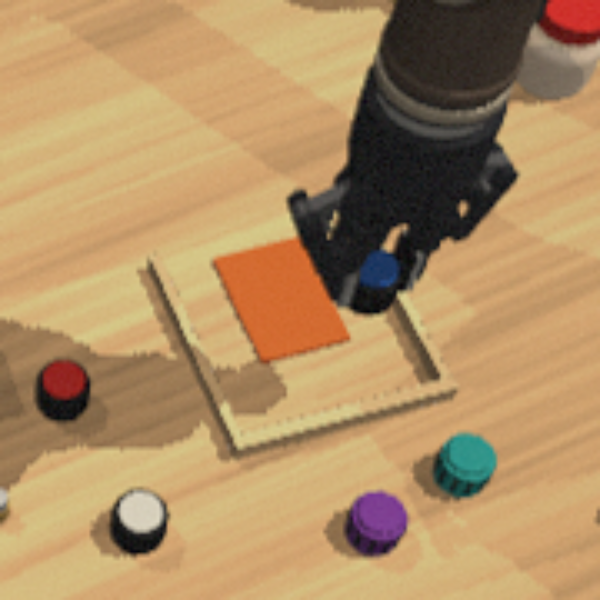

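The blue knob is held at crop (378,285), cap up. Next I carry it to the blue dish, turning the tool so it is square to the tray.

```bash
python3 -m crank '[[[-0.045,0.007,0,0,0,-0.06],[-0.09,0.014,0,0,0,-0.12],[-0.135,0.021,0,0,0,-0.18],[-0.18,0.028,0,0,0,-0.24],[-0.225,0.034,0,0,0,-0.29]]]'>/dev/null;python3 goal.py 635.5 -246 130
```

```text
t 11.25 pos [632.5  17.4 121.2] yaw 97.72 tilt [-3.6e-03  1.0e-04 -1.0e+00] ft [ 0.1 -0.  -0.3] gap 0.403
shift m [-0.2614 -0.0324 -0.0089]
```

```bash
python3 -m crank '[[[-0.048,-0.006,0,0,0,0],[-0.096,-0.012,0,0,0,0],[-0.144,-0.018,0,0,0,0],[-0.19,-0.024,0,0,0,0],[-0.215,-0.03,0,0,0,0]]]'>/dev/null;python3 -m crank '[[[0,0,0,0,0,0],[0,0,0,0,0,0],[0,0,0,0,0,0]]]'>/dev/null;python3 goal.py 635.5 -246 130
python3 - <<'E'
from h import *
import pickle
s=telemetry.get_state();im=optics.capture("wrist");cv2.imwrite("pics/f1.png",im[:,:,::-1]);pickle.dump(s,open("f1.pkl","wb"))
im=optics.capture("scene");cv2.imwrite("pics/f2.png",im[:,:,::-1])
E
```

```text
t 12.05 pos [ 632.1 -196.5  121.7] yaw 97.62 tilt [-0.0023  0.0015 -1.    ] ft [-0.4 -0.  -0.6] gap 0.402
shift m [-0.0495 -0.0032 -0.0084]
```

View pics/f1.png

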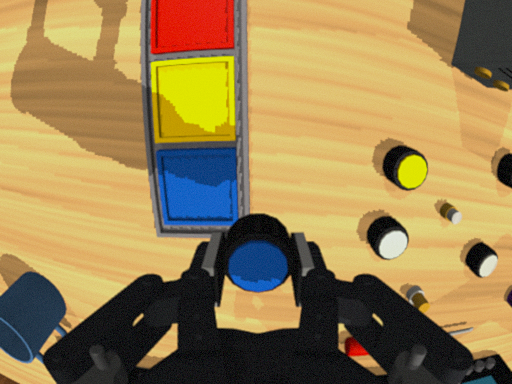

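Tray dishes appear at blue (198,186), yellow (195,100) and red (192,22, cut off). The held knob's cap is at (258,265).

```bash
python3 - <<'E'
from h import *
import pickle;s=pickle.load(open("f1.pkl","rb"))
im=cv2.imread("pics/f1.png")[:,:,::-1].copy();h=cv2.cvtColor(im,cv2.COLOR_RGB2HSV).astype(int)
H,S,V=h[...,0],h[...,1],h[...,2]
for n,m in dict(blue=(H>100)&(H<125)&(S>140)&(V>40),yel=(H>22)&(H<36)&(S>200)&(V>60),red=((H<8)|(H>172))&(S>170)&(V>50)).items():
    k,l,st,c=cv2.connectedComponentsWithStats(m.astype(np.uint8))
    for i in range(1,k):
        if 2000<st[i,4]<20000:
            pts=np.argwhere(l==i)[:,::-1];G=np.array([onz("wrist",*p,15,s)[:2] for p in pts],np.float32);q=cv2.minAreaRect(G);print(n,c[i].round(1),st[i,4],np.array(q[0]).round(1),np.array(q[1]).round(1),round(q[2],1))
E
```

```text
blue [198.  185.8] 5891 [ 635.  -246.8] [67.4 66.5] 8.1
blue [257.5 265.5] 2464 [ 704.2 -187. ] [56.9 55. ] 7.5
yel [193.5  99.3] 6809 [ 563.4 -257.2] [65.9 66.2] 8.1
red [191.2  25. ] 4221 [ 502.  -265.9] [46.2 65.9] 8.0
```

```bash
python3 goal.py 635 -246.8 37; python3 -m crank '[[[-0.03,-0.003,0,0,0,0],[-0.0505,-0.004,0,0,0,0],[-0.0505,-0.004,0.03,0,0,0],[-0.0505,-0.004,0.06,0,0,0],[-0.0505,-0.004,0.08,0,0,0]]]'>/dev/null;python3 -m crank '[[[0,0,0,0,0,0],[0,0,0,0,0,0]]]'>/dev/null;python3 goal.py 635 -246.8 34
```

```text
t 12.15 pos [ 632.7 -196.3  122.2] yaw 97.69 tilt [-1.2e-03  8.0e-04 -1.0e+00] ft [ 1.1 -0.  -1. ] gap 0.403
shift m [-0.0505 -0.0044  0.0852]
t 12.85 pos [ 635.7 -248.4   42.6] yaw 97.59 tilt [-6.e-04  3.e-04 -1.e+00] ft [ 0.1  0.1 -0.1] gap 0.403
shift m [ 0.0017 -0.0005  0.0086]
```

```bash
python3 -m crank '[[[0.0015,0,0.005,0,0,0],[0.0015,0,0.0085,0,0,0],[0.0015,0,0.0085,0,0,0],[0.0015,0,0.0085,0,0,0]]]';python3 -m crank '[[[0,0,0.001,0,0,0],[0,0,0.001,0,0,0]]]'
```

```text
time: 13.25
position: [635.7, -247.2, 34.8]
ee_rot: [[-0.132, 0.991, 0.001], [0.991, 0.132, -0.0], [-0.0, 0.001, -1.0]]
ft_force: [-0.0, 0.1, -0.6]
finger_gap: 0.404
time: 13.45
position: [635.5, -247.2, 33.4]
ee_rot: [[-0.132, 0.991, 0.0], [0.991, 0.132, -0.0], [-0.0, 0.0, -1.0]]
ft_force: [-0.9, -0.2, -1.1]
finger_gap: 0.406
```

```bash
python3 -m crank '[[[0,0,0,0,0,0],[0,0,0,0,0,0],[0,0,0,0,0,0]]]' 90;python3 -m crank '[[[0,0,-0.03,0,0,0],[0,0,-0.07,0,0,0],[0,0,-0.1,0,0,0],[0,0,-0.1,0,0,0]]]' 0; python3 goal.py 592 -70.2 130
python3 - <<'E'
from h import *
im=optics.capture("scene");cv2.imwrite("pics/g1.png",cv2.resize(im[150:330,60:300,::-1],(800,600)))
E
```

```text
time: 13.75
position: [635.6, -247.3, 33.4]
ee_rot: [[-0.132, 0.991, 0.0], [0.991, 0.132, -0.0], [-0.0, 0.0, -1.0]]
ft_force: [-0.9, -0.5, 0.5]
finger_gap: 0.643
time: 14.15
position: [639.6, -249.0, 140.0]
ee_rot: [[-0.132, 0.991, 0.011], [0.991, 0.132, -0.005], [-0.006, 0.01, -1.0]]
ft_force: [0.7, 0.0, 1.0]
finger_gap: 0.999
t 14.15 pos [ 639.6 -249.   140. ] yaw 97.57 tilt [ 0.0108 -0.005  -0.9999] ft [0.7 0.  1. ] gap 0.999
shift m [ 0.1836 -0.0237  0.0086]
```

View pics/g1.png

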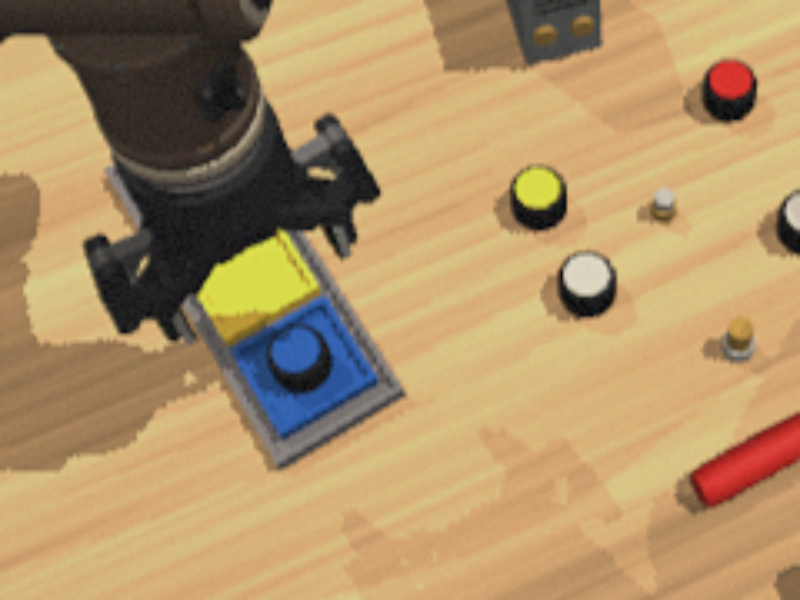

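The blue knob lies flat, cap up, in the middle of the blue dish (crop (298,355)). Next is the yellow knob.

```bash
python3 -m crank '[[[0.045,-0.006,0,0,0,0],[0.09,-0.012,0,0,0,0],[0.135,-0.018,0,0,0,0],[0.176,-0.022,0,0,0,0],[0.18,-0.022,0,0,0,0]]]'>/dev/null;python3 -m crank '[[[0,0,0.03,0,0,0],[0,0,0.06,0,0,0],[0,0,0.06,0,0,0],[0,0,0.06,0,0,0]]]';python3 goal.py 592.3 -70.3 22
```

```text
time: 15.1
position: [588.8, -71.9, 72.0]
ee_rot: [[-0.131, 0.991, -0.003], [0.991, 0.131, 0.0], [0.001, -0.003, -1.0]]
ft_force: [-0.3, -0.1, -0.4]
finger_gap: 0.998
t 15.1 pos [588.8 -71.9  72. ] yaw 97.55 tilt [-3.3e-03  5.0e-04 -1.0e+00] ft [-0.3 -0.1 -0.4] gap 0.998
shift m [0.0011 0.0038 0.0499]
```

```bash
python3 -m crank '[[[0.001,0.003,0.02,0,0,0],[0.001,0.003,0.04,0,0,0],[0.001,0.003,0.05,0,0,0],[0.001,0.003,0.05,0,0,0],[0.001,0.003,0.05,0,0,0]]]';python3 goal.py 592.3 -70.3 22
```

```text
time: 15.6
position: [593.6, -70.6, 24.2]
ee_rot: [[-0.132, 0.991, 0.001], [0.991, 0.132, -0.0], [-0.0, 0.001, -1.0]]
ft_force: [-0.1, -0.4, -0.4]
finger_gap: 1.002
t 15.6 pos [593.6 -70.6  24.2] yaw 97.56 tilt [ 1.4e-03 -3.0e-04 -1.0e+00] ft [-0.1 -0.4 -0.4] gap 1.002
shift m [ 0.0005 -0.0012  0.0022]
```

```bash
python3 -m crank '[[[0,-0.001,0.002,0,0,0],[0,-0.001,0.002,0,0,0]]]' ;python3 -m crank '[[[0,0,0,0,0,0],[0,0,0,0,0,0],[0,0,0,0,0,0],[0,0,0,0,0,0],[0,0,0,0,0,0]]]' 255 40;python3 -m crank '[[[0,0,0,0,0,0],[0,0,0,0,0,0],[0,0,0,0,0,0],[0,0,0,0,0,0]]]';python3 -m crank '[[[0,0,-0.02,0,0,0],[0,0,-0.05,0,0,0],[0,0,-0.08,0,0,0],[0,0,-0.08,0,0,0]]]'; python3 goal.py 563.2 -257 110
```

```text
time: 15.8
position: [592.3, -70.6, 22.2]
ee_rot: [[-0.132, 0.991, 0.001], [0.991, 0.132, -0.0], [-0.0, 0.001, -1.0]]
ft_force: [0.0, -0.6, -0.2]
finger_gap: 1.0
time: 16.3
position: [592.2, -70.4, 21.7]
ee_rot: [[-0.132, 0.991, 0.001], [0.991, 0.132, -0.0], [-0.0, 0.001, -1.0]]
ft_force: [0.1, 0.9, 1.3]
finger_gap: 0.406
time: 16.7
position: [592.2, -70.4, 21.6]
ee_rot: [[-0.132, 0.991, 0.001], [0.991, 0.132, -0.0], [-0.0, 0.001, -1.0]]
ft_force: [-0.4, 0.4, 4.0]
finger_gap: 0.406
time: 17.1
position: [594.9, -71.0, 105.2]
ee_rot: [[-0.132, 0.991, 0.008], [0.991, 0.132, -0.002], [-0.003, 0.007, -1.0]]
ft_force: [0.3, -0.0, -0.5]
finger_gap: 0.406
t 17.1 pos [594.9 -71.  105.2] yaw 97.58 tilt [ 0.0077 -0.0016 -1.    ] ft [ 0.3 -0.  -0.5] gap 0.406
shift m [-0.1802 -0.0559 -0.0047]
```

```bash
python3 -m crank '[[[-0.045,-0.014,0,0,0,0],[-0.09,-0.028,0,0,0,0],[-0.135,-0.042,0,0,0,0],[-0.17,-0.053,0,0,0,0],[-0.18,-0.056,0,0,0,0]]]'>/dev/null;python3 -m crank '[[[0,0,0,0,0,0],[0,0,0,0,0,0],[0,0,0.03,0,0,0],[0,0,0.05,0,0,0],[0,0,0.05,0,0,0]]]';python3 goal.py 563.2 -257 32
```

```text
time: 18.1
position: [557.2, -252.4, 47.6]
ee_rot: [[-0.134, 0.991, -0.007], [0.991, 0.134, 0.004], [0.005, -0.007, -1.0]]
ft_force: [-1.2, 0.0, -1.2]
finger_gap: 0.41
t 18.1 pos [ 557.2 -252.4   47.6] yaw 97.71 tilt [-0.0073  0.0044 -1.    ] ft [-1.2  0.  -1.2] gap 0.41
shift m [-0.0054  0.0054  0.0155]
```

```bash
python3 -m crank '[[[0,0,0,0,0,0],[0,0,0,0,0,0]]]'>/dev/null;python3 goal.py 563.2 -257 32
```

```text
t 18.3 pos [ 561.2 -255.7   52.5] yaw 97.65 tilt [ 1.9e-03 -9.0e-04 -1.0e+00] ft [-0.4 -0.8 -0.8] gap 0.405
shift m [-0.0015  0.0017  0.0205]
```

```bash
python3 -m crank '[[[-0.0015,0.002,0.01,0,0,0],[-0.0015,0.002,0.019,0,0,0],[-0.0015,0.002,0.019,0,0,0],[-0.0015,0.002,0.019,0,0,0]]]'>/dev/null;python3 goal.py 563.2 -257 31
```

```text
t 18.7 pos [ 561.7 -257.3   31.7] yaw 97.56 tilt [-1.1e-03  6.0e-04 -1.0e+00] ft [ 0.2 -0.2 -1.2] gap 0.408
shift m [0.0001 0.0016 0.0007]
```

```bash
python3 -m crank '[[[0,0.001,0.0005,0,0,0],[0,0.001,0.0005,0,0,0]]]';python3 -m crank '[[[0,0,0,0,0,0],[0,0,0,0,0,0],[0,0,0,0,0,0]]]' 90;python3 -m crank '[[[0,0,-0.03,0,0,0],[0,0,-0.07,0,0,0],[0,0,-0.1,0,0,0],[0,0,-0.1,0,0,0]]]' 0; python3 goal.py 572.5 77.8 130
```

```text
time: 18.9
position: [563.4, -257.5, 32.0]
ee_rot: [[-0.132, 0.991, 0.001], [0.991, 0.132, -0.0], [-0.0, 0.0, -1.0]]
ft_force: [0.4, 0.7, -0.1]
finger_gap: 0.404
time: 19.2
position: [563.3, -257.4, 32.0]
ee_rot: [[-0.132, 0.991, 0.0], [0.991, 0.132, -0.0], [-0.0, 0.0, -1.0]]
ft_force: [-0.6, 0.1, -0.4]
finger_gap: 0.65
time: 19.6
position: [567.0, -259.4, 137.8]
ee_rot: [[-0.132, 0.991, 0.01], [0.991, 0.132, -0.005], [-0.007, 0.009, -1.0]]
ft_force: [0.5, -0.5, 1.3]
finger_gap: 1.0
t 19.6 pos [ 567.  -259.4  137.8] yaw 97.58 tilt [ 0.01   -0.0054 -0.9999] ft [ 0.5 -0.5  1.3] gap 1.0
shift m [0.3335 0.0498 0.006 ]
```

```bash
python3 -m crank '[[[0.046,0.007,0,0,0,0],[0.092,0.014,0,0,0,0],[0.138,0.021,0,0,0,0],[0.184,0.028,0,0,0,0],[0.225,0.034,0,0,0,0]]]'>/dev/null;python3 -m crank '[[[0.045,0.007,0,0,0,0],[0.09,0.0135,0,0,0,0],[0.108,0.016,0,0,0,0],[0.108,0.016,0.03,0,0,0],[0.108,0.016,0.05,0,0,0]]]'>/dev/null;python3 -m crank '[[[0,0,0,0,0,0],[0,0,0,0,0,0],[0,0,0,0,0,0]]]'>/dev/null;python3 goal.py 572.6 77.8 22
python3 - <<'E'
from h import *
im=optics.capture("scene");cv2.imwrite("pics/h1.png",im[:,:,::-1])
E
```

```text
t 20.9 pos [569.7  79.2  82.7] yaw 97.55 tilt [ 1.7e-03  1.0e-04 -1.0e+00] ft [-0.1  0.1 -0.1] gap 1.002
shift m [-0.0018  0.0026  0.0607]
```

View pics/h1.png

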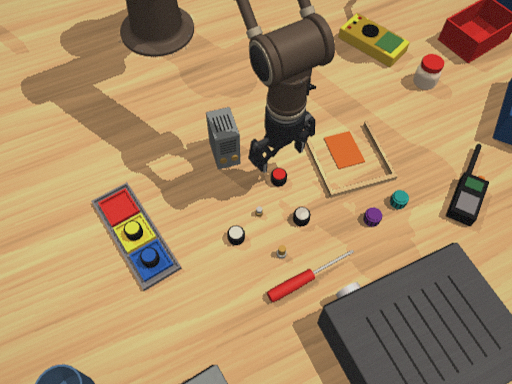

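Yellow (134,231) and blue (150,257) lie in their dishes, and the gripper is over the red knob (279,177).

```bash
python3 -m crank '[[[-0.0015,0.0025,0.03,0,0,0],[-0.0015,0.0025,0.055,0,0,0],[-0.0015,0.0025,0.06,0,0,0],[-0.0015,0.0025,0.06,0,0,0],[-0.0015,0.0025,0.06,0,0,0]]]'>/dev/null;python3 goal.py 572.6 77.8 22.5
```

```text
t 21.45 pos [572.8  78.2  23.2] yaw 97.56 tilt [ 2.5e-03  2.0e-04 -1.0e+00] ft [0.6 0.8 0.1] gap 0.998
shift m [-0.0004 -0.0003  0.0007]
```

```bash
python3 -m crank '[[[0,0,0,0,0,0],[0,0,0,0,0,0],[0,0,0,0,0,0],[0,0,0,0,0,0],[0,0,0,0,0,0]]]' 255 40;python3 -m crank '[[[0,0,0,0,0,0],[0,0,0,0,0,0],[0,0,0,0,0,0],[0,0,0,0,0,0]]]';python3 -m crank '[[[0,0,-0.02,0,0,0],[0,0,-0.06,0,0,0],[0,0,-0.1,0,0,0],[0,0,-0.13,0,0,0],[0,0,-0.13,0,0,0]]]'; python3 goal.py 491 -267 140
```

```text
time: 21.95
position: [572.3, 78.3, 22.7]
ee_rot: [[-0.132, 0.991, 0.001], [0.991, 0.132, 0.0], [-0.0, 0.001, -1.0]]
ft_force: [-1.0, -0.6, 4.5]
finger_gap: 0.4
time: 22.35
position: [572.2, 78.3, 22.7]
ee_rot: [[-0.132, 0.991, 0.001], [0.991, 0.132, 0.0], [-0.0, 0.001, -1.0]]
ft_force: [-0.4, 1.3, 6.3]
finger_gap: 0.408
time: 22.85
position: [575.3, 78.5, 156.9]
ee_rot: [[-0.132, 0.991, 0.01], [0.991, 0.132, 0.001], [-0.001, 0.01, -1.0]]
ft_force: [0.8, -0.3, -0.2]
finger_gap: 0.405
t 22.85 pos [575.3  78.5 156.9] yaw 97.58 tilt [ 1.010e-02  7.000e-04 -9.999e-01] ft [ 0.8 -0.3 -0.2] gap 0.405
shift m [-0.3314 -0.1293  0.0158]
```

```bash
python3 -m crank '[[[-0.044,-0.012,0,0,0,0],[-0.088,-0.026,0,0,0,0],[-0.132,-0.044,0,0,0,0],[-0.176,-0.062,0,0,0,0],[-0.22,-0.08,0,0,0,0]]]'>/dev/null;python3 -m crank '[[[-0.044,-0.02,0,0,0,0],[-0.088,-0.038,0,0,0,0],[-0.111,-0.049,0,0,0,0],[-0.111,-0.049,0.03,0,0,0],[-0.111,-0.049,0.07,0,0,0]]]'>/dev/null;python3 -m crank '[[[0,0,0,0,0,0],[0,0,0,0,0,0],[0,0,0,0,0,0]]]'>/dev/null;python3 goal.py 491 -267 33
```

```text
t 24.15 pos [ 488.3 -267.2   82.9] yaw 97.61 tilt [ 0.0017 -0.0011 -1.    ] ft [-0.3  0.2  0.7] gap 0.402
shift m [-0.0001  0.0027  0.0499]
```

```bash
python3 -m crank '[[[0,0.002,0.02,0,0,0],[0,0.002,0.04,0,0,0],[0,0.002,0.049,0,0,0],[0,0.002,0.049,0,0,0],[0,0.002,0.049,0,0,0]]]'>/dev/null;python3 goal.py 491 -267 32
```

```text
t 24.65 pos [ 490.3 -267.1   34. ] yaw 97.59 tilt [ 0.0018 -0.0012 -1.    ] ft [ 0.4 -0.1 -0.4] gap 0.404
shift m [-0.      0.0007  0.002 ]
```

```bash
python3 -m crank '[[[0,0.0005,0.0015,0,0,0],[0,0.0005,0.0015,0,0,0],[0,0.0005,0.0015,0,0,0]]]';python3 -m crank '[[[0,0,0,0,0,0],[0,0,0,0,0,0],[0,0,0,0,0,0]]]' 90;python3 -m crank '[[[0,0,-0.03,0,0,0],[0,0,-0.07,0,0,0],[0,0,-0.11,0,0,0],[0,0,-0.15,0,0,0]]]' 0; python3 goal.py 454.7 -0.4 180
```

```text
time: 24.95
position: [490.1, -266.8, 31.9]
ee_rot: [[-0.132, 0.991, 0.001], [0.991, 0.132, -0.001], [-0.001, 0.001, -1.0]]
ft_force: [0.2, -0.6, -0.1]
finger_gap: 0.403
time: 25.25
position: [489.8, -266.6, 31.4]
ee_rot: [[-0.132, 0.991, 0.0], [0.991, 0.132, -0.0], [-0.0, 0.0, -1.0]]
ft_force: [-1.0, -0.4, 0.1]
finger_gap: 0.649
time: 25.65
position: [489.4, -266.3, 182.5]
ee_rot: [[-0.132, 0.991, -0.001], [0.991, 0.132, 0.0], [0.0, -0.0, -1.0]]
ft_force: [0.8, -0.5, 0.1]
finger_gap: 0.998
t 25.65 pos [ 489.4 -266.3  182.5] yaw 97.57 tilt [-5.e-04  4.e-04 -1.e+00] ft [ 0.8 -0.5  0.1] gap 0.998
shift m [0.2682 0.0007 0.0026]
```

```bash
python3 -m crank '[[[0.045,0,0,0,0,0.06],[0.09,0,0,0,0,0.12],[0.135,0,0,0,0,0.18],[0.18,0,0,0,0,0.24],[0.22,0,0,0,0,0.29]]]'>/dev/null;python3 -m crank '[[[0.02,0.003,0,0,0,0],[0.04,0.007,0,0,0,0],[0.04,0.007,0,0,0,0],[0.04,0.007,0,0,0,0]]]'>/dev/null;python3 goal.py 454.6 -0.4 180
python3 - <<'E'
from h import *
import pickle
s=telemetry.get_state();im=optics.capture("wrist");cv2.imwrite("pics/i1.png",im[:,:,::-1]);pickle.dump(s,open("i1.pkl","wb"))
im=optics.capture("scene");cv2.imwrite("pics/i2.png",im[:,:,::-1])
E
```

```text
t 26.55 pos [473.8 -10.  181.2] yaw 81.04 tilt [-4.e-04 -4.e-04 -1.e+00] ft [-0.1 -0.   0.2] gap 0.996
shift m [ 0.0065 -0.0204  0.0012]
```

View pics/i1.png

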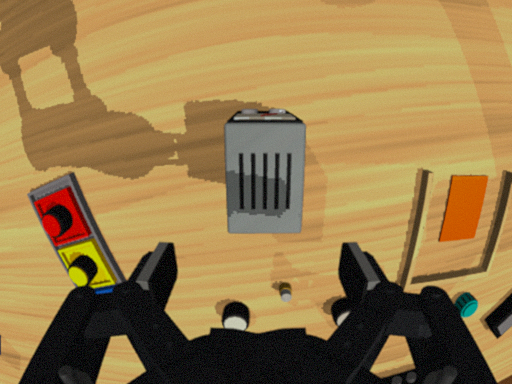

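View pics/i2.png

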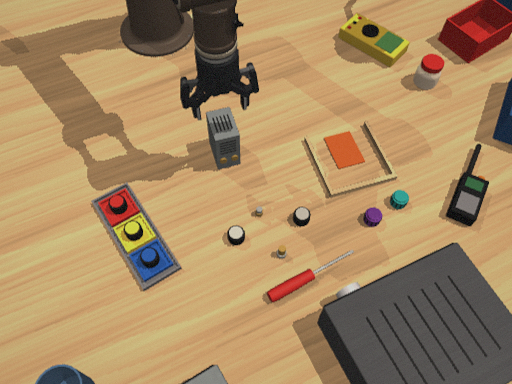

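All three knobs are in their dishes: scene red (118,203), yellow (134,231), blue (150,257). The meter top spans wrist (226,123) to (303,233). I'll check its centre, then take it back.

```bash
python3 - <<'E'
from h import *
import pickle;s=pickle.load(open("i1.pkl","rb"))
C=np.array([onz("wrist",*p,112,s)[:2] for p in ((225,124),(305,124),(302,233),(228,233))]);print(C.round(1),C.mean(0).round(1),np.diff(np.vstack([C,C[:1]]),axis=0).round(1))
E
python3 -m crank '[[[0.0065,-0.0205,0,0,0,0.002],[0.0065,-0.0205,0,0,0,0.002],[0.0065,-0.0205,0.04,0,0,0.002],[0.0065,-0.0205,0.06,0,0,0.002],[0.0065,-0.0205,0.06,0,0,0.002]]]'>/dev/null;python3 -m crank '[[[0,0,0,0,0,0]]]'>/dev/null;python3 goal.py 454.6 -0.4 88.5
```

```text
[[411.3 -21.6]
 [419.3  29.9]
 [497.3  19.1]
 [488.7 -34.3]] [454.1  -1.7] [[  8.   51.5]
 [ 78.  -10.8]
 [ -8.6 -53.4]
 [-77.4  12.6]]
t 27.25 pos [455.1  -1.1 121.3] yaw 80.79 tilt [-3.e-04 -1.e-04 -1.e+00] ft [-0.   0.1 -0.8] gap 1.001
shift m [ 0.0006 -0.0005  0.0328]
```

```bash
python3 -m crank '[[[0,0,0.015,0,0,0],[0,0,0.0325,0,0,0],[0,0,0.0325,0,0,0],[0,0,0.0325,0,0,0]]]'>/dev/null;python3 goal.py 454.6 -0.4 88.5
python3 -m crank '[[[0,0,0,0,0,0],[0,0,0,0,0,0],[0,0,0,0,0,0],[0,0,0,0,0,0],[0,0,0,0,0,0]]]' 255 60;python3 -m crank '[[[0,0,0,0,0,0],[0,0,0,0,0,0],[0,0,0,0,0,0],[0,0,0,0,0,0]]]'
python3 -m crank '[[[0,0,-0.01,0,0,0],[0,0,-0.03,0,0,0],[0,0,-0.06,0,0,0],[0,0,-0.06,0,0,0],[0,0,-0.06,0,0,0]]]' >/dev/null;python3 goal.py 565.3 253.7 150
```

```text
t 27.65 pos [455.8  -0.7  89.9] yaw 80.83 tilt [ 1.8e-03 -2.0e-04 -1.0e+00] ft [-0.3 -0.6 -0.8] gap 0.999
shift m [ 0.0001 -0.0012  0.0014]
time: 28.15
position: [455.8, -0.9, 90.1]
ee_rot: [[0.159, 0.987, 0.002], [0.987, -0.159, -0.001], [-0.001, 0.002, -1.0]]
ft_force: [-0.7, -3.0, 6.8]
finger_gap: 0.623
time: 28.55
position: [455.8, -0.9, 90.1]
ee_rot: [[0.159, 0.987, 0.002], [0.987, -0.159, -0.001], [-0.001, 0.002, -1.0]]
ft_force: [-1.3, -1.6, 6.7]
finger_gap: 0.63
t 29.05 pos [ 4.545e+02 -3.000e-01  1.486e+02] yaw 80.85 tilt [ 5.e-04  2.e-04 -1.e+00] ft [ 0.2 -0.2 -5.4] gap 0.625
shift m [ 0.2683  0.069  -0.0013]
```

```bash
python3 -m crank '[[[0.016,0.004,0,0,0,0],[0.046,0.012,0,0,0,0],[0.079,0.021,0,0,0,0],[0.112,0.029,0,0,0,0],[0.145,0.038,0,0,0,0]]]' >/dev/null;python3 -m crank '[[[0.033,0.008,0,0,0,0],[0.066,0.017,0,0,0,0],[0.096,0.025,0,0,0,0],[0.114,0.03,0,0,0,0],[0.124,0.032,0,0,0,0]]]' >/dev/null;python3 -m crank '[[[0,0,0,0,0,0],[0,0,0,0,0,0],[0,0,0,0,0,0]]]' >/dev/null;python3 goal.py 566 254.5 96
```

```text
t 30.35 pos [565.6 252.6 147.9] yaw 80.8 tilt [-0.0022 -0.0013 -1.    ] ft [-0.8  0.2 -5.4] gap 0.626
shift m [0.002  0.0002 0.0519]
```

```bash
python3 -m crank '[[[0.002,0,0.02,0,0,-0.006],[0.002,0,0.04,0,0,-0.006],[0.002,0,0.048,0,0,-0.006],[0.002,0,0.051,0,0,-0.006],[0.002,0,0.051,0,0,-0.006]]]' >/dev/null;python3 -m crank '[[[0,0,0,0,0,0],[0,0,0,0,0,0],[0,0,0,0,0,0]]]' ;python3 goal.py 566 254.5 93.1
```

```text
time: 31.15
position: [567.6, 256.2, 98.7]
ee_rot: [[0.153, 0.988, 0.002], [0.988, -0.153, 0.001], [0.001, 0.001, -1.0]]
ft_force: [-0.2, 0.5, -6.0]
finger_gap: 0.626
t 31.15 pos [567.6 256.2  98.7] yaw 81.19 tilt [ 1.6e-03  6.0e-04 -1.0e+00] ft [-0.2  0.5 -6. ] gap 0.626
shift m [-0.002  -0.0013  0.0056]
```

```bash
python3 -m crank '[[[-0.001,-0.001,0.002,0,0,0],[-0.001,-0.001,0.004,0,0,0],[-0.001,-0.001,0.0045,0,0,0],[-0.001,-0.001,0.0045,0,0,0]]]' ;python3 goal.py 566 254.5 93.1
```

```text
time: 31.55
position: [565.6, 255.1, 93.2]
ee_rot: [[0.153, 0.988, -0.0], [0.988, -0.153, -0.0], [-0.0, -0.0, -1.0]]
ft_force: [-1.3, -1.2, -4.8]
finger_gap: 0.625
t 31.55 pos [565.6 255.1  93.2] yaw 81.19 tilt [-5.e-04 -2.e-04 -1.e+00] ft [-1.3 -1.2 -4.8] gap 0.625
shift m [-0.0005  0.0005  0.0001]
```

```bash
python3 -m crank '[[[0,0,0.0007,0,0,0],[0,0,0.001,0,0,0],[0,0,0.001,0,0,0]]]' ;python3 goal.py 566 254.5 93.1
```

```text
time: 31.85
position: [565.7, 255.1, 93.2]
ee_rot: [[0.153, 0.988, -0.0], [0.988, -0.153, -0.0], [-0.0, -0.0, -1.0]]
ft_force: [-3.9, -2.6, 4.0]
finger_gap: 0.623
t 31.85 pos [565.7 255.1  93.2] yaw 81.2 tilt [-4.e-04 -3.e-04 -1.e+00] ft [-3.9 -2.6  4. ] gap 0.623
shift m [-0.0005  0.0004  0.0001]
```

Touchdown: the force reversed and the height held. I'll release, rise and check.

```bash
python3 -m crank '[[[0,0,0,0,0,0],[0,0,0,0,0,0],[0,0,0,0,0,0],[0,0,0,0,0,0],[0,0,0,0,0,0]]]' 0;python3 -m crank '[[[0,0,-0.02,0,0,0],[0,0,-0.06,0,0,0],[0,0,-0.1,0,0,0],[0,0,-0.14,0,0,0],[0,0,-0.16,0,0,0]]]'>/dev/null;python3 -m crank '[[[0,-0.04,0,0,0,0],[0,-0.08,0,0,0,0],[0,-0.1,0,0,0,0],[0,-0.1,0,0,0,0],[0,-0.1,0,0,0,0]]]'
python3 - <<'E'
from h import *
import pickle
s=telemetry.get_state();im=optics.capture("wrist");cv2.imwrite("pics/j1.png",im[:,:,::-1]);pickle.dump(s,open("j1.pkl","wb"))
im=optics.capture("scene");cv2.imwrite("pics/j2.png",cv2.resize(im[60:330,80:440,::-1],(800,600)))
im=optics.capture("top");cv2.imwrite("pics/j3.png",im[:,:,::-1])
E
```

```text
time: 32.35
position: [566.0, 255.2, 92.3]
ee_rot: [[0.153, 0.988, 0.0], [0.988, -0.153, 0.0], [0.0, 0.0, -1.0]]
ft_force: [-0.2, 0.3, 0.1]
finger_gap: 0.999
time: 33.35
position: [467.5, 270.7, 252.7]
ee_rot: [[0.152, 0.988, 0.002], [0.988, -0.152, 0.0], [0.001, 0.002, -1.0]]
ft_force: [0.2, -0.1, 0.5]
finger_gap: 1.0
```

View pics/j1.png

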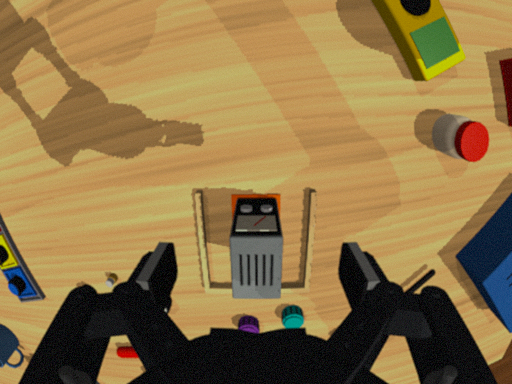

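View pics/j2.png

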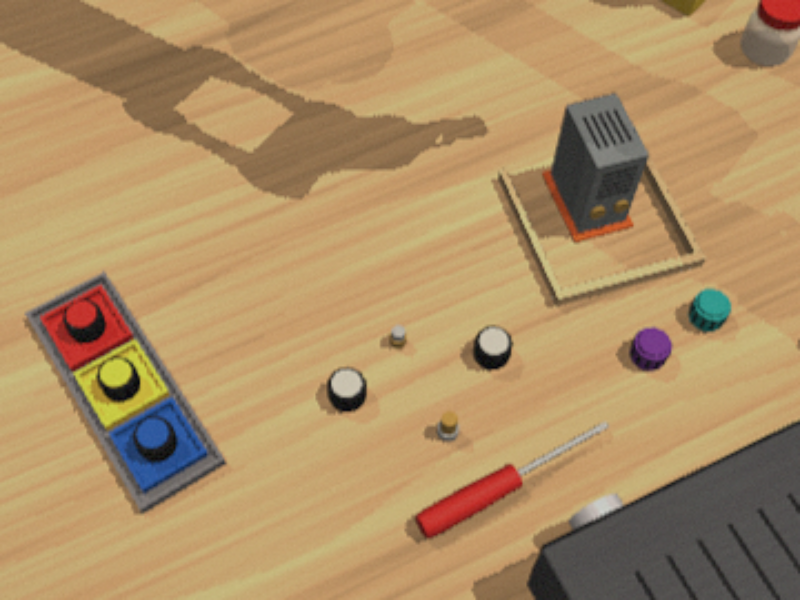

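View pics/j3.png

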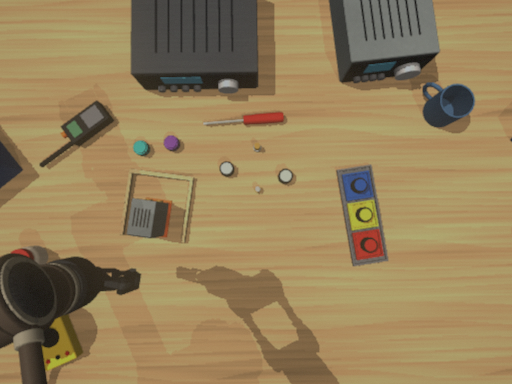

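The meter stands on its mat with the orange margin showing evenly, the three knobs are in their dishes and the greys are unmoved. A quick numeric check before handing in.

```bash
python3 - <<'E'
from h import *
a=cv2.imread("pics/a_top.png");b=cv2.imread("pics/j3.png")
# meter shift between start and now, template of its top
t=cv2.cvtColor(a,6)[195:240,124:160];R=cv2.matchTemplate(cv2.cvtColor(b,6)[185:250,114:170],t,5);print("meter px shift",np.array(cv2.minMaxLoc(R)[3])-10,R.max())
for n,(u,v) in dict(g1=(227,169),g2=(286,176)).items():
    t=a[v-8:v+9,u-8:u+9];R=cv2.matchTemplate(b[v-14:v+15,u-14:u+15],t,5);print(n,np.array(cv2.minMaxLoc(R)[3])-6,R.max())
import pickle
im=cv2.imread("pics/j2.png");
D=dict(red=(490.8,-267.1),yellow=(563.2,-257),blue=(635,-246.8))
for n,(u,v) in dict(red=(84,317),yellow=(119,377),blue=(155,434)).items():
    print(n,"cap from scene",onz("scene",u*.45+80,v*.45+60,37)[:2].round(1),"dish",D[n])
for n,(u,v) in dict(red=(370,245),yellow=(364.5,214.5),blue=(360,185.5)).items(): print(n,"cap from top",onz("top",u,v,37)[:2].round(1))
C=np.array([onz("scene",u*.45+80,v*.45+60,115)[:2] for u,v in ((567,102),(619,94),(646,157),(595,168))]);print("meter",C.mean(0),np.diff(C,axis=0).round(1))
E
```

```text
meter px shift [0 0] 0.9449988
g1 [0 0] 0.99938506
g2 [0 0] 0.9993742
red cap from scene [ 494.5 -265.1] dish (490.8, -267.1)
yellow cap from scene [ 568.8 -255.8] dish (563.2, -257)
blue cap from scene [ 636.4 -245.3] dish (635, -246.8)
red cap from top [ 489.6 -264.8]
yellow cap from top [ 562.3 -254.1]
blue cap from top [ 632.  -245.7]
meter [562.84746281 253.9325129 ] [[ 13.2  51.2]
 [ 76.9 -18. ]
 [ -9.7 -50.3]]
```

```bash
python3 - <<'E'
from workcell import r
print(r.close_job())
E
```

```text
the job is handed in; nothing more can be done
None
```

The job is handed in, at about 33.5 s of the 136 s allowed; the hand-in gives no verdict. I stood the meter aside at about (455, 0), upright and let go. Then I put the blue, yellow and red knobs in their own dishes and stood the meter back on its mat.

- **Knobs:** in the last pictures each lies flat, cap up. The two cameras put each cap within about 6 mm of its dish centre (limit 17 mm). They disagree with each other by about 5 to 6.5 mm, so these figures are rough.
- **Meter:** it is upright, with no pixel shift in the top view from where it began. Its centre reads about 3 mm from the mat's measured centre (limit 15 mm), and it looks square.
- **Other items:** both grey-capped knobs show no pixel shift. The purple and turquoise knobs were left alone, and the arm ended clear of everything.
- **Failed checks:** one early script to locate the mat stopped with an error. I measured the mat from the wrist camera instead, and its size agreed with the one given.

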